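Gauge a cap and click it onto the clamp stud

ROBOT

A 6-joint arm with a two-finger parallel gripper is mounted at the origin on the work surface. World frame = base frame: x ahead of the robot, y to its left, z up, the work surface at z = 0. Lengths are in m, angles in rad, forces in N, time in s.
With the tool pointing down it reaches from about 0.25 to 0.725 m from the base axis. Payload 4 kg.
Tool frame: the origin (TCP) lies on the centre line of the jaws, within the pads' length; the fingertips stand tip_reach ahead of it and the grasp point (between the pads) lies 5 mm behind it (tip_reach is the distance from the TCP to the fingertips, in m); z points along the fingers, y is the direction in which the jaws open and shut (so a half turn about z gives the same grasp; the last joint's range is limited). The gripper opens to 85 mm and grips with 20 to 120 N. Pads are 22 mm wide; open, the fingers measure 114 mm over their backs; the gripper's body (76 mm by 85 mm) begins 54 mm behind the grasp point. The pads swing forward as they close: fully open they stand 13 mm farther back than shut.
Start: joints at [-1.117, 0.241, 0.005, 1.335, 0, 1.571], TCP at [0.219, -0.449, 0.206] pointing down, gripper open.
Joint ranges: [-2.72, 2.72], [-1.05, 1.87], [-1.09, 1.28], [-1.99, 2.15], [-1.42, 1.44], [-3.14, 3.14]. Speed limits (rad/s): [2.79, 2.79, 3.14, 3.14, 3.14, 3.14].

INTERFACE

Orientations are given as a unit quaternion [x, y, z, w].
In Python, from workcell import * gives the robot as it stands.
- The arm moves only by the tool arm_command, never from a script. Its arguments are lists of equal length, an entry for each row: "translation": the shift along the tool's x, y, z in cm, a list of three; "turn": the turn about the tool's z in rad; "hand": the closure, from 0 (fully open) to 1 (shut). In form: {"translation": [[x, y, z], ...], "turn": [turn, ...], "hand": [hand, ...]}. A call has 1 to 5 rows; each row is the pose to reach, as a shift and turn from the pose commanded when the call began, along the tool's axes at that moment; what a row does not reach only later rows make up. A row lasts 1/12 s, in which the tool goes at most 41.7 mm and 7.16 degrees, less where a joint would pass 70% of its speed; a pose out of reach is approached as far as the arm can. A call with a gripper value outside its range is refused whole. The fingers move at their own pace and stop on an object; the grip force is fixed at half the most. Time passes only in rows, so rows that repeat a pose let the fingers close. It gives the time, the measured TCP pose, the force and the opening at its end, in the units of the state.
- get_obs(): the state, without advancing time (a new reading comes with each control period).
- camera(name): name is "side" or "top" or "wrist"; returns (picture, depth): 480x640x3 uint8, red, green, blue; 480x640 float32, m along the optical axis (not along the pixel's ray), 0 where there is no reading.
- camera_info(name): a dict with "mtx" (3x3 intrinsics, pixels), "world_to_cam" (4x4, takes a point from world to camera coordinates). Camera axes: x right, y down, z forward; pixel columns grow to the right and rows downward; lengths in m; the calibration is good to about 2 mm. The wrist camera is an equidistant fisheye: a pixel r from the principal point sees the ray r / f radians off the axis. A picture is of the moment at which its call begins: read the wrist's pose just before it. camera_info takes no time and is no camera call; for the wrist camera it gives the pose at the moment of the call.
- job_done(): hands the job in, once; it reports no verdict.
Trained networks look in the newest picture that a camera, given by its name, has taken for a name from the list of things; names that differ only in an ending like _2 or _b are one class to them, and where a whole thing is asked for, a point or a joint stands for the part that bears it (a point fixed in the world has none). Each returns a list of dicts, best first, with "conf" (0 to 1); they miss things now and then, are a little off and sometimes report something else, mostly with a low value. They report only what shows in the picture. A call takes as long as a camera call. They do not tell look-alikes from the thing itself.
- search_frame(camera, name): "location" ([row, column] in pixels, amid what is visible of it).
- spot_point(camera, name): "location" ([row, column] in pixels: a listed point, or the origin of a listed thing).
The state is a dict: "clock": time; "joint_pos": joint angles; "joint_vel": joint speeds; "tau": joint torques, N m; "eef_pos": TCP position; "tool_rot": TCP orientation; "ft_force": force on the tool from outside, world axes, zero at the start; "ft_torque": the same for the moment, N m; "grip_width": finger opening in m.
Only numpy, scipy, OpenCV 4.12 (cv2) and the standard library are available. Lean on these libraries where they do the work, as an engineer would, in place of code of your own. Each camera call takes 0.05 s, during which the arm holds its last target. There are 200 camera calls.

TASK

The orange clamp's upright stud needs its yellow snap cap. Try a cap on the gauge pin: only one that goes all the way down, its rim on the gauge block, is good; a cap that stops short goes into the red reject tray, and a cap you do not need stays where it is. Then press the gauged cap straight down onto the stud until it clicks, keep pressing past the click so that the red spring washer under it is well squeezed, and finish there, still gripping the cap and pressing it down, without letting go; do not shift the wrenches, the tile or the drill case.

Things in the scene. Friction and masses are not known exactly. Their poses are not given: they have to be found in the camera images.
- cap_a: yellow ribbed snap cap, 34 mm diameter, 42 mm tall, 45 g, mouth down. Origin: centre of its underside (rim), z up its axis. Bore from below: mouth 20 mm wide through a 5 mm thick lip, 27 mm above it. Two caps look the same and stand at either place: one is bored 30 mm deep (good), the other only 12 mm (bad); only the gauge pin tells.
- cap_b: yellow ribbed snap cap, 34 mm diameter, 42 mm tall, 45 g, mouth down. Origin: centre of its underside (rim), z up its axis. Bore from below: mouth 20 mm wide through a 5 mm thick lip, 27 mm above it. Two caps look the same and stand at either place: one is bored 30 mm deep (good), the other only 12 mm (bad); only the gauge pin tells.
- clamp: orange plastic G-clamp fixed upright on the counter, about 100 x 44 mm, 62 mm tall without the stud; its spine stands 52 to 72 mm from the stud axis along +x of its frame. Origin on the counter under the stud axis; z up. Nothing of it beside the stud rises above the red washer.
- seat (a point): point on the stud's axis at the top of the unloaded red spring washer (38 mm diameter), 72 mm above the counter. A clicked-on cap that is not pressed rests with its rim at about this point; pressing on takes the rim below it as the washer gives way, up to 5 mm.
- stud_tip (a point): top of the upright steel stud, 22 mm above the seat; 16 mm diameter, last 5 mm tapering to 8 mm. Four spring barbs 7 to 16 mm above the seat are forced in by the cap's lip: push 7 to 12 N, hardest with the rim 8 to 9 mm above the seat, then about 3 N; they click out over the lip with the rim about 3 mm above the seat.
- washer (a joint): how far (m) the red spring washer under the cap is pressed down: 0 unloaded, 0.005 flat on its stop. Stiffness about 2 N per mm: 10 N squeezes it flat. It springs up again when not pressed.
- gauge_foot (a point): centre of the top face of the aluminium gauge block (fixed, 70 x 70 mm, 14 mm tall), at the foot of the gauge pin. The steel pin, 16 mm diameter, rises 26 mm above this point, the last 6 mm tapering to 8 mm. On a good cap the rim reaches this face; the bad cap stops with its rim 14 mm above it.
- tray: red open reject tray, fixed, 130 x 130 mm, 30 mm tall, walls and floor about 4 mm thick. Origin: centre of its underside.
- wrench_a: steel open-end wrench lying flat, 172 mm long, 30 mm wide, 7 mm thick; origin at the centre of its underside, x along it. Bystander.
- wrench_b: a second wrench, the same. Bystander.
- tile: white ceramic tile offcut, 90 x 70 x 8 mm, origin at the centre of its underside. Bystander.
- case: closed black drill case lying flat, 240 x 280 mm, 86 mm tall, with a handle reaching 152 mm from its centre along its -x; origin at the centre of its underside. Bystander.
Not all that is in view belongs to the job. Several things look just like the tray: the one meant starts farthest to the robot's right.

How it is judged:
By the outcome, as a careful person would: the job done as asked, in the order asked, and still so for the second after the job is handed in, while the arm keeps its last pose, push and grip.
It also fails if it takes over 72 s, if anything falls off the work surface, if the arm or the gripper's body presses on something with over 40 N, if the wrist force passes 120 N, or if a joint passes its speed limit or range.

## Working session

There is one attempt and no reset: what is moved stays moved. The work goes in short steps, Python scripts to look and compute and a tool call to move; the robot and the scene stay as the last step left them, time stands still between calls to the robot, and variables do not carry over. Pictures are saved under pics/ and viewed, about 8 in all and at most 12, crops included, and the job is handed in when it is done.

Besides the shell and the picture viewer there is one more tool, called after "Emit:" by a JSON object that holds its "op" and its "data". arm_command: Moves the arm, as the interface text tells. Its arguments: {"type":"object","properties":{"translation":{"type":"array","items":{"type":"array","items":{"type":"number"}}},"turn":{"type":"array","items":{"type":"number"}},"hand":{"type":"array","items":{"type":"number"}}},"required":["translation","turn","hand"]}

```bash
mkdir -p pics; cat > h.py <<'E'
from workcell import *
import numpy as np, cv2
def world(cam,row,col,d):
    ci=camera_info(cam);K=np.array(ci["mtx"]);T=np.linalg.inv(np.array(ci["world_to_cam"]))
    return (T@np.array([(col-K[0,2])/K[0,0]*d,(row-K[1,2])/K[1,1]*d,d,1]))[:3]
def onplane(cam,row,col,z):
    a=world(cam,row,col,.1);b=world(cam,row,col,1.);t=(z-a[2])/(b[2]-a[2]);return a+t*(b-a)
def save(n,p): cv2.imwrite("pics/"+n+".png",cv2.cvtColor(p,cv2.COLOR_RGB2BGR))
E
python3 - <<'E'
from h import *
o=get_obs();print({k:np.round(v,3) for k,v in o.items()})
for c in("top","side"):
    p,d=camera(c);save(c,p);np.save(c+"_d.npy",d);np.save(c+"_p.npy",p)
    print(c,np.round(camera_info(c)["world_to_cam"],3).tolist(),np.round(camera_info(c)["mtx"],1).tolist())
for n in("cap_a","clamp","gauge_foot","tray","stud_tip","case"):
    for c in ("top","side"):
        for r in spot_point(c,n)[:5]: print(c,n,np.round(r["location"],1),round(r["conf"],2))
E
```

```text
{'clock': np.float64(0.0), 'joint_pos': array([-1.117,  0.241,  0.004,  1.335, -0.   ,  1.571]), 'joint_vel': array([ 0.001, -0.001, -0.001, -0.001, -0.001, -0.   ]), 'tau': array([ 0.0000e+00, -3.7232e+01,  2.5241e+01,  1.7000e-02,  0.0000e+00,
        0.0000e+00]), 'eef_pos': array([ 0.219, -0.449,  0.205]), 'tool_rot': array([ 0.974,  0.225, -0.   , -0.001]), 'ft_force': array([-0.65 , -0.466,  0.337]), 'ft_torque': array([ 0.001, -0.02 ,  0.012]), 'grip_width': np.float64(0.085)}
top [[0.017, -1.0, -0.005, 0.178], [-0.982, -0.016, -0.187, 0.606], [0.187, 0.008, -0.982, 0.867], [0.0, 0.0, 0.0, 1.0]] [[454.5, 0.0, 309.0], [0.0, 454.5, 238.2], [0.0, 0.0, 1.0]]
side [[-0.824, -0.567, 0.016, 0.599], [-0.381, 0.533, -0.755, 0.194], [0.419, -0.628, -0.655, 1.118], [0.0, 0.0, 0.0, 1.0]] [[621.0, 0.0, 317.3], [0.0, 621.0, 239.6], [0.0, 0.0, 1.0]]
top cap_a [304.1 259.6] 0.65
top cap_a [222.4 287.3] 0.51
top cap_a [259.5 413.5] 0.34
side cap_a [275.8 281.9] 0.85
side cap_a [336. 344.] 0.78
top clamp [264.2 403.7] 0.63
side clamp [227.3 386. ] 0.59
top gauge_foot [299.2 474.5] 0.56
side gauge_foot [200.  444.8] 0.67
top tray [223.  467.7] 0.81
top tray [142.2 292.8] 0.68
top tray [260.5 413.8] 0.16
side tray [238.2 218.6] 0.76
side tray [182.6 374.9] 0.57
top stud_tip [261.5 415.6] 0.81
side stud_tip [192.6 387.6] 0.82
top case [273.7 137.9] 0.65
```

View pics/top.png

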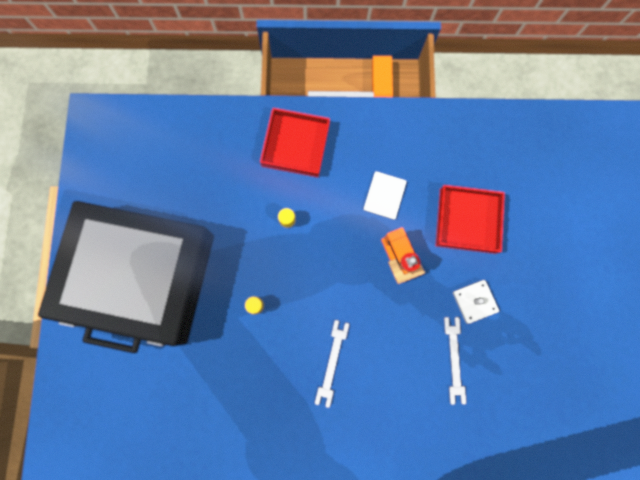

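View pics/side.png

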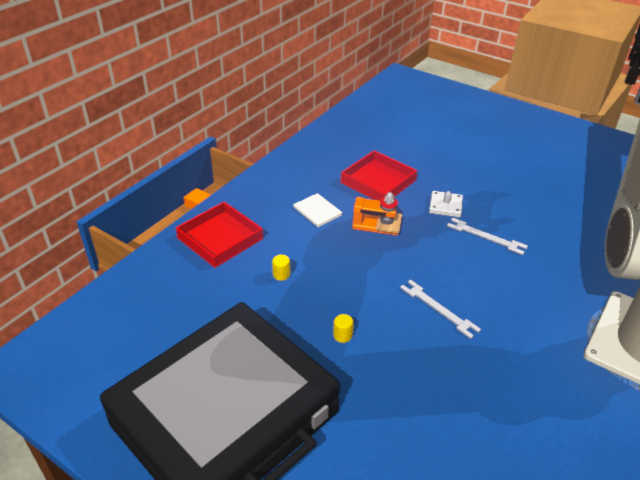

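Top view: the caps are at (col 287, row 217) and (254, 305). The two red trays are at (295, 142) and (471, 219); the right-hand one, at 471, is the reject tray. The clamp stud is at (410, 260) and the gauge block at (476, 301). The orange bar in the drawer (382, 75) is a distractor. Next I'll measure these and check one close crop.

```bash
cat >> h.py <<'E'
def cloud(cam,p,d):
    ci=camera_info(cam);K=np.array(ci["mtx"]);T=np.linalg.inv(np.array(ci["world_to_cam"]))
    v,u=np.mgrid[:480,:640];P=np.stack([(u-K[0,2])/K[0,0]*d,(v-K[1,2])/K[1,1]*d,d,np.ones_like(d)],-1)@T.T
    return P[...,:3]
E
python3 - <<'E'
from h import *
def mid(a): return np.round((np.percentile(a,2,axis=0)+np.percentile(a,98,axis=0))/2,4)
for c in("top","side"):
    p=np.load(c+"_p.npy");d=np.load(c+"_d.npy");P=cloud(c,p,d);hsv=cv2.cvtColor(p,cv2.COLOR_RGB2HSV)
    H,S,V=[hsv[...,i].astype(int) for i in range(3)]
    inw=(P[...,2]>.003)&(P[...,0]<.75)&(P[...,0]>.2)&(d>0)
    y=((H>24)&(H<35)&(S>150)&inw).astype(np.uint8)
    n,l,s,_=cv2.connectedComponentsWithStats(y)
    for i in range(1,n):
        if s[i,4]<40: continue
        q=P[l==i];zt=np.percentile(q[:,2],97);t=q[q[:,2]>zt-.006];print(c,"cap",s[i,4],"zt",zt.round(4),"top mid",mid(t),"mean",t.mean(0).round(4),np.ptp(t,axis=0).round(3))
    r=(((H<5)|(H>174))&(S>150)&inw).astype(np.uint8)
    n,l,s,_=cv2.connectedComponentsWithStats(r)
    for i in range(1,n):
        if s[i,4]<20: continue
        q=P[l==i];print(c,"red",s[i,:5],mid(q),np.ptp(q,axis=0).round(3),np.percentile(q[:,2],[5,50,95]).round(3))
    # gauge block
    for nm,(x0,y0) in {"gauge":(onplane("top",301,476,.014)[:2]),"stud":(onplane("top",261,412,.08)[:2])}.items():
        print(nm,x0.round(3),y0.round(3))
        m=(abs(P[...,0]-x0)<.06)&(abs(P[...,1]-y0)<.06)&(d>0)
        lo,hi=((.010,.018) if nm=="gauge" else (.066,.076))
        b=P[m&(P[...,2]>lo)&(P[...,2]<hi)]
        if len(b):
            R=cv2.minAreaRect((b[:,:2]*1000).astype(np.float32));print(c,nm,"slab",len(b),R)
        t=P[m&(P[...,2]>hi+(.006 if nm=="gauge" else .004))]
        if len(t): print(c,nm,"pin",len(t),mid(t),t.mean(0).round(4),t.max(0).round(4))
print("net gauge",onplane("top",299.2,474.5,.014),onplane("side",200,444.8,.014))
print("net tip",onplane("top",261.5,415.6,.094),onplane("side",192.6,387.6,.094))
a=cv2.resize(np.load("top_p.npy")[215:335,360:520],None,fx=4,fy=4,interpolation=2)
b=cv2.resize(np.load("side_p.npy")[160:250,340:480],None,fx=4.5,fy=4.5,interpolation=2)
w=max(a.shape[1],b.shape[1])
save("crop",cv2.resize(np.vstack([np.pad(i,((0,0),(0,w-i.shape[1]),(0,0))) for i in(a,b)]),None,fx=.67,fy=.67))
print(camera_info("wrist"))
E
```

```text
top cap 196 zt 0.0445 top mid [0.6518 0.2372 0.0419] mean [0.6512 0.2369 0.0415] [0.03  0.03  0.007]
top cap 193 zt 0.0444 top mid [0.4675 0.2973 0.0419] mean [0.4676 0.2975 0.0415] [0.028 0.031 0.008]
top red [ 437  186   67   66 2740] [ 0.6583 -0.1541  0.0171] [0.14  0.141 0.032] [0.003 0.005 0.03 ]
top red [401 253  19  18 144] [ 0.5561 -0.0133  0.0686] [0.036 0.035 0.02 ] [0.068 0.071 0.074]
gauge 0.485 -0.16
top gauge slab 1061 ((476.9727783203125, -143.90386962890625), (69.94031524658203, 108.6360855102539), 21.620349884033203)
top gauge pin 56 [ 0.4837 -0.161   0.0338] [ 0.4837 -0.1594  0.0357] [ 0.4901 -0.1528  0.0421]
stud 0.557 -0.015
top stud slab 202 ((556.2264404296875, -14.740966796875), (36.47359085083008, 36.420265197753906), 2.5882890224456787)
top stud pin 78 [ 0.5558 -0.0131  0.0872] [ 0.556  -0.0124  0.0886] [ 0.5664 -0.003   0.0949]
side cap 339 zt 0.0449 top mid [0.6509 0.238  0.0426] mean [0.6512 0.2383 0.0423] [0.034 0.034 0.008]
side cap 440 zt 0.0447 top mid [0.4661 0.2999 0.0422] mean [0.4658 0.3002 0.0424] [0.033 0.033 0.008]
side red [ 341  151   75   58 
[... 534 characters left out ...]
  0.0966]
net gauge [ 0.48841971 -0.15683972  0.014     ] [ 0.48762572 -0.16443487  0.014     ]
net tip [ 0.55396235 -0.01852134  0.094     ] [ 0.56032318 -0.01440492  0.094     ]
{'mtx': array([[371.64829954,   0.        , 316.96306712],
       [  0.        , 371.64829954, 243.26991497],
       [  0.        ,   0.        ,   1.        ]]), 'world_to_cam': array([[ 4.38480831e-01, -8.98740317e-01,  6.35289228e-04,
        -4.99794961e-01],
       [-8.61388464e-01, -4.20055591e-01,  2.85592743e-01,
        -3.72836489e-02],
       [-2.56406856e-01, -1.25774174e-01, -9.58350865e-01,
         3.78953855e-01],
       [ 0.00000000e+00,  0.00000000e+00,  0.00000000e+00,
         1.00000000e+00]])}
```

View pics/crop.png

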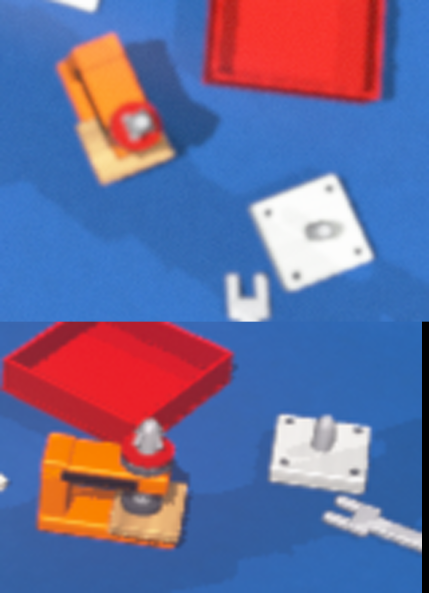

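```bash
cat >> h.py <<'E'
from scipy.spatial.transform import Rotation as R
def to(x,y,z):
    o=get_obs();v=R.from_quat(o["tool_rot"]).inv().apply(np.array([x,y,z])-o["eef_pos"])*100
    print("shift cm",v.round(2),"len",np.linalg.norm(v).round(1),"at",o["eef_pos"].round(4),"t",round(float(o["clock"]),2),"F",o["ft_force"].round(1),"w",round(float(o["grip_width"]),4))
E
python3 - <<'E'
import workcell
print([n for n in dir(workcell) if n[0]!="_"], getattr(workcell,"tip_reach",None))
from h import *
to(.4668,.2985,.16)
E
```

```text
['Unreachable', 'camera', 'camera_info', 'get_obs', 'job_done', 'search_frame', 'spot_point', 'tip_reach'] 0.014
shift cm [ 55.04 -56.37   4.61] len 78.9 at [ 0.2192 -0.4494  0.2061] t 0.7 F [-0.6 -0.4  0.4] w 0.0854
```

Emit:
{"op": "arm_command", "data": {"translation": [[2.75, -2.82, 0.23], [5.5, -5.64, 0.46], [8.25, -8.46, 0.69], [11.0, -11.28, 0.92], [13.75, -14.1, 1.15]], "turn": [0, 0, 0, 0, 0], "hand": [0, 0, 0, 0, 0]}}

```text
clock: 1.12
eef_pos: [0.2811, -0.2609, 0.1946]
tool_rot: [0.974, 0.224, 0.0, 0.0]
ft_force: [1.6, 1.2, 0.5]
grip_width: 0.0852
```

Emit:
{"op": "arm_command", "data": {"translation": [[2.75, -2.82, 0.23], [5.5, -5.64, 0.46], [8.25, -8.46, 0.69], [11.0, -11.28, 0.92], [13.75, -14.1, 1.15]], "turn": [0, 0, 0, 0, 0], "hand": [0, 0, 0, 0, 0]}}

```text
clock: 1.53
eef_pos: [0.343, -0.0736, 0.1834]
tool_rot: [0.974, 0.225, 0.001, 0.0]
ft_force: [1.5, -0.3, -0.1]
grip_width: 0.0852
```

```bash
cat >> h.py <<'E'
def wray(row,col):
    ci=camera_info("wrist");K=np.array(ci["mtx"]);T=np.linalg.inv(np.array(ci["world_to_cam"]))
    u=cv2.fisheye.undistortPoints(np.array([[[col,row]]],float),K,np.zeros(4))[0,0]
    return T[:3,3],T[:3,:3]@np.array([u[0],u[1],1.])
def wplane(row,col,z):
    o,d=wray(row,col);return o+d*(z-o[2])/d[2]
E
python3 - <<'E'
from h import *
p,d=camera("wrist");save("w1",p)
print(wray(240,320)[0])
for n,z in(("gauge_foot",.014),("stud_tip",.094),("seat",.072),("cap_a",0)):
    for r in spot_point("wrist",n)[:3]: print(n,np.round(r["location"],1),round(r["conf"],2),wplane(*r["location"],z).round(4))
E
```

```text
[ 0.40913549 -0.03483848  0.35137162]
gauge_foot [125.9 462.3] 0.84 [ 0.483  -0.1527  0.014 ]
```

View pics/w1.png

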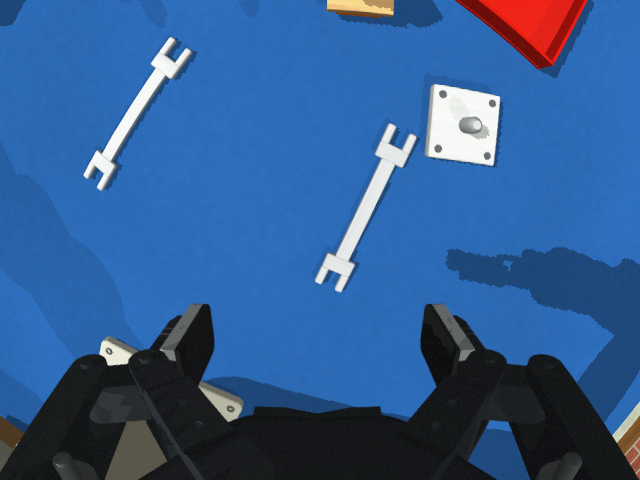

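Emit:
{"op": "arm_command", "data": {"translation": [[2.75, -2.82, 0.23], [5.5, -5.64, 0.46], [8.25, -8.46, 0.69], [11.0, -11.28, 0.92], [13.75, -14.1, 1.15]], "turn": [0, 0, 0, 0, 0], "hand": [0, 0, 0, 0, 0]}}

```text
clock: 2.2
eef_pos: [0.4056, 0.1109, 0.1717]
tool_rot: [0.975, 0.222, 0.0, 0.0]
ft_force: [0.8, -0.6, -0.2]
grip_width: 0.0855
```

Emit:
{"op": "arm_command", "data": {"translation": [[2.75, -2.82, 0.23], [5.5, -5.64, 0.46], [8.25, -8.46, 0.69], [11.0, -11.28, 0.92], [13.75, -14.1, 1.15]], "turn": [0, 0, 0, 0, 0], "hand": [0, 0, 0, 0, 0]}}

```text
clock: 2.62
eef_pos: [0.4795, 0.264, 0.1602]
tool_rot: [0.97, 0.244, -0.003, -0.01]
ft_force: [1.0, -0.4, 0.4]
grip_width: 0.0852
```

Wrist view: the gauge block is at (463, 125) with its pin tip at (470, 125). The wrenches and the base edge are clear of it. The last move lagged, so I'm checking the joints.

```bash
python3 - <<'E'
from h import *
p,d=camera("wrist");save("w2",p)
o=get_obs();print(o["joint_pos"].round(3),o["joint_vel"].round(3),o["tool_rot"].round(4))
for r in search_frame("wrist","cap_a")[:3]: print(np.round(r["location"],1),round(r["conf"],2),wplane(*r["location"],.03).round(4))
hsv=cv2.cvtColor(p,cv2.COLOR_RGB2HSV);m=((hsv[...,0]>24)&(hsv[...,0]<35)&(hsv[...,1]>150)).astype(np.uint8)
n,l,s,c=cv2.connectedComponentsWithStats(m)
for i in range(1,n):
    if s[i,4]>100: print(s[i],c[i],wplane(c[i][1],c[i][0],.03))
to(.4668,.2985,.16)
E
```

```text
[0.491 0.362 0.05  1.256 0.022 3.14 ] [-0.032 -0.06  -0.099  0.009 -0.027  0.   ] [ 0.9697  0.244  -0.0013 -0.0112]
[213.8 277.7] 0.93 [0.4719 0.2995 0.03  ]
[ 63.6 449.3] 0.77 [0.6505 0.2366 0.03  ]
[ 423   38   51   45 1733] [448.39699942  60.40969417] [0.65253475 0.23849856 0.03      ]
[ 255  192   45   48 1611] [277.14649286 215.53134699] [0.47036203 0.29921062 0.03      ]
shift cm [ 0.41 -3.68  0.02] len 3.7 at [0.4805 0.2641 0.1594] t 2.72 F [-0.2 -0.4 -0.6] w 0.0853
```

View pics/w2.png

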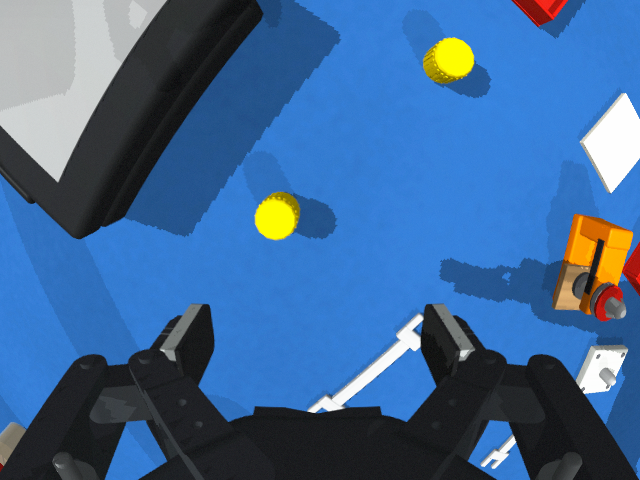

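Wrist view: cap 2 is at (277, 215), cap 1 at (448, 60), the case at upper left and the clamp at right. The last joint is at its limit, so I'll turn the tool back.

Emit:
{"op": "arm_command", "data": {"translation": [[0, 0, 0], [0, 0, 0], [0, 0, 0], [0, 0, 0], [0, 0, 0]], "turn": [-0.12, -0.24, -0.36, -0.48, -0.6], "hand": [0, 0, 0, 0, 0]}}

```text
clock: 3.13
eef_pos: [0.478, 0.2609, 0.1607]
tool_rot: [0.854, 0.52, -0.0, -0.01]
ft_force: [-0.1, 0.1, 0.3]
grip_width: 0.0857
```

```bash
cat >> h.py <<'E'
def yell(zt=.03):
    p,d=camera("wrist")
    hsv=cv2.cvtColor(p,cv2.COLOR_RGB2HSV);m=((hsv[...,0]>24)&(hsv[...,0]<35)&(hsv[...,1]>150)).astype(np.uint8)
    n,l,s,c=cv2.connectedComponentsWithStats(m)
    for i in range(1,n):
        if s[i,4]>100: print(s[i],wplane(c[i][1],c[i][0],zt).round(4))
    return p
E
python3 - <<'E'
from h import *
yell();o=get_obs();print(o["joint_pos"].round(3),o["tool_rot"].round(4))
to(.468,.2988,.08)
E
```

```text
[ 483  142   50   41 1633] [0.6507 0.2398 0.03  ]
[ 266  168   44   46 1536] [0.4681 0.2993 0.03  ]
[0.488 0.352 0.039 1.259 0.02  2.531] [ 0.8529  0.522   0.     -0.0102]
shift cm [ 2.83 -2.47  8.14] len 9.0 at [0.478  0.261  0.1607] t 3.18 F [-0.3  0.2 -0.5] w 0.0857
```

Emit:
{"op": "arm_command", "data": {"translation": [[0.95, -0.82, 2.7], [1.9, -1.65, 5.4], [2.83, -2.5, 8.1], [2.83, -2.5, 8.1]], "turn": [0, 0, 0, 0], "hand": [0, 0, 0, 0]}}

```text
clock: 3.52
eef_pos: [0.4639, 0.2993, 0.0752]
tool_rot: [0.855, 0.518, -0.005, -0.011]
ft_force: [-1.2, -0.3, -0.3]
grip_width: 0.0857
```

```bash
python3 - <<'E'
from h import *
yell();o=get_obs();print(o["joint_pos"].round(3),R.from_quat(o["tool_rot"]).as_matrix().round(3))
to(.468,.2992,.024)
E
```

```text
[ 559  185   62   55 2595] [0.652  0.2399 0.03  ]
[ 296  220   59   68 3148] [0.4695 0.2993 0.03  ]
[ 0.559  0.436 -0.063  1.078  0.02   2.611] [[ 0.462  0.886 -0.016]
 [ 0.887 -0.462  0.014]
 [ 0.005 -0.021 -1.   ]]
shift cm [0.1  0.35 5.36] len 5.4 at [0.4653 0.2992 0.0777] t 3.57 F [-1.1  0.6  0.2] w 0.0853
```

Emit:
{"op": "arm_command", "data": {"translation": [[0.05, 0.2, 2.0], [0.1, 0.4, 4.0], [0.15, 0.45, 5.35], [0.15, 0.45, 5.35], [0.15, 0.45, 5.35]], "turn": [0, 0, 0, 0, 0], "hand": [0, 0, 0, 0, 0]}}

```text
clock: 3.98
eef_pos: [0.4723, 0.301, 0.0279]
tool_rot: [0.855, 0.519, 0.0, -0.01]
ft_force: [0.4, 0.7, 0.4]
grip_width: 0.0853
```

Emit:
{"op": "arm_command", "data": {"translation": [[0, 0, 0], [0, 0, 0], [0, 0, 0], [0, 0, 0], [0, 0, 0]], "turn": [0, 0, 0, 0, 0], "hand": [1, 1, 1, 1, 1]}}

```text
clock: 4.4
eef_pos: [0.4717, 0.3026, 0.0275]
tool_rot: [0.854, 0.52, 0.001, -0.01]
ft_force: [0.5, 0.1, -0.6]
grip_width: 0.0253
```

Emit:
{"op": "arm_command", "data": {"translation": [[0, 0, 0], [0, 0, 0], [0, 0, 0], [0, 0, 0], [0, 0, 0]], "turn": [0, 0, 0, 0, 0], "hand": [1, 1, 1, 1, 1]}}

```text
clock: 4.82
eef_pos: [0.4713, 0.3024, 0.0268]
tool_rot: [0.854, 0.52, 0.0, -0.01]
ft_force: [-0.2, 1.0, 0.4]
grip_width: -0.0001
```

```bash
python3 - <<'E'
from h import *
p=yell();save("w3",p);o=get_obs();print(o["joint_pos"].round(3));to(.469,.2992,.024)
p,d=camera("side");save("s3",p)
for r in search_frame("side","cap_a")[:3]: print(np.round(r["location"],1),round(r["conf"],2),onplane("side",*r["location"],.021))
E
```

```text
[ 589  206   51   67 2618] [0.6401 0.2474 0.03  ]
[ 278  250   74   66 2793] [0.4725 0.3086 0.03  ]
[ 0.558  0.495 -0.116  0.959  0.021  2.606]
shift cm [-0.39 -0.05  0.28] len 0.5 at [0.4713 0.3024 0.0268] t 4.87 F [-0.3 -0.4 -0. ] w -0.0002
[327.8 344.1] 0.88 [0.46592728 0.29583104 0.021     ]
[266.4 281. ] 0.62 [0.65441037 0.2336702  0.021     ]
```

View pics/w3.png

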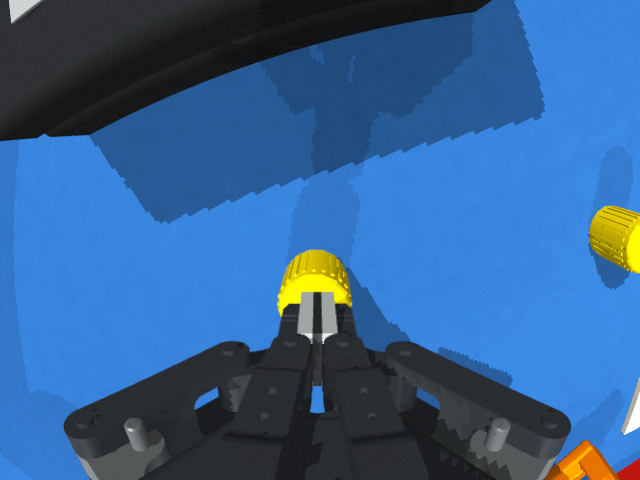

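Wrist view: the fingers are fully shut, with the cap just ahead of or under them at (315, 285). I need the side view.

```bash
python3 - <<'E'
import cv2
p=cv2.imread("pics/s3.png");cv2.imwrite("pics/s3c.png",cv2.resize(p[200:400,220:440],None,fx=3,fy=3,interpolation=2))
E
```

```text
(no output)
```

View pics/s3c.png

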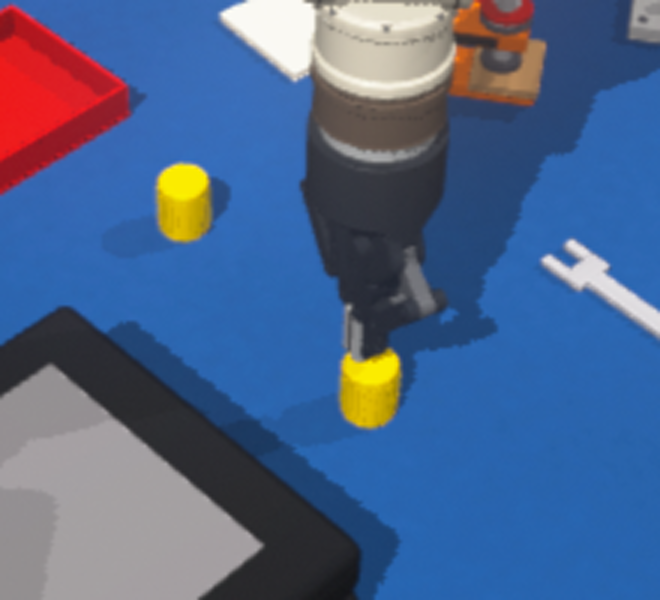

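Side crop: cap 2 stands upright and unmoved at crop (370, 390). The shut fingertips end at its top edge near (355, 355), so the fingers are higher than the reported TCP suggests. I'll measure this with depth.

```bash
python3 - <<'E'
from h import *
o=get_obs();print(o["eef_pos"].round(4),o["ft_force"].round(2))
for c in("side","top"):
    p,d=camera(c);P=cloud(c,p,d);g=p.astype(int)
    dark=(np.ptp(g,axis=2)<40)&(d>0)&(abs(P[...,0]-.47)<.06)&(abs(P[...,1]-.3)<.06)
    q=P[dark&(P[...,2]>.015)]
    q=q[np.argsort(q[:,2])];print(c,len(q),q[:12].round(3).tolist())
p,d=camera("wrist");print("wrist depth",d[285:345:10,318].round(3),d[265:290:8,290].round(3),d[200,318])
ci=camera_info("wrist");W=np.array(ci["world_to_cam"]);K=np.array(ci["mtx"])
def proj(x):
    q=W@np.append(x,1);r=np.hypot(q[0],q[1]);th=np.arctan2(r,q[2]);return (K[:2,2]+K[0,0]*th*q[:2]/r).round(1),q[2].round(3)
T=R.from_quat(o["tool_rot"]).as_matrix()
print("tcp",proj(o["eef_pos"]),"tip",proj(o["eef_pos"]+T[:,2]*.014),"cap top",proj([.468,.299,.042]))
E
```

```text
[0.4713 0.3024 0.0268] [ 0.87 -0.73  0.12]
side 14548 [[0.45, 0.293, 0.034], [0.455, 0.286, 0.037], [0.451, 0.292, 0.042], [0.468, 0.308, 0.054], [0.469, 0.311, 0.056], [0.472, 0.312, 0.058], [0.468, 0.309, 0.058], [0.479, 0.308, 0.058], [0.469, 0.311, 0.059], [0.466, 0.309, 0.059], [0.464, 0.312, 0.06], [0.468, 0.315, 0.06]]
top 8738 [[0.499, 0.273, 0.123], [0.501, 0.273, 0.125], [0.501, 0.275, 0.125], [0.503, 0.271, 0.127], [0.504, 0.275, 0.127], [0.503, 0.273, 0.128], [0.502, 0.275, 0.13], [0.511, 0.275, 0.134], [0.516, 0.286, 0.134], [0.508, 0.269, 0.134], [0.509, 0.272, 0.135], [0.509, 0.271, 0.136]]
wrist depth [0.165 0.148 0.139 0.13  0.125 0.118] [0.193 0.179 0.168 0.165] 0.0
tcp (array([317.7, 287.6]), np.float64(0.182)) tip (array([317.6, 277. ]), np.float64(0.195)) cap top (array([314.1, 309.4]), np.float64(0.169))
```

```bash
python3 - <<'E'
from h import *
o=get_obs();p,d=camera("wrist");T=R.from_quat(o["tool_rot"])
ci=camera_info("wrist");K=np.array(ci["mtx"]);M=np.linalg.inv(np.array(ci["world_to_cam"]))
def w(r,c):
    u=cv2.fisheye.undistortPoints(np.array([[[c,r]]],float),K,np.zeros(4))[0,0];return (M@np.array([u[0]*d[r,c],u[1]*d[r,c],d[r,c],1]))[:3]
for r in (290,292,294,296,300,310,320,330,336):
    print(r,[(np.round((T.inv().apply(w(r,c)-o["eef_pos"])*1000)).astype(int).tolist(),p[r,c].tolist()) for c in(309,326)])
for rc in((265,315),(280,315),(282,300),(288,340)): print(rc,w(*rc).round(4))
print("tool z off",T.as_matrix()[:,2].round(3), o["joint_pos"].round(4))
E
```

```text
290 [([5, -4, -15], [254, 251, 0]), ([6, 4, -16], [255, 251, 0])]
292 [([11, -4, -30], [171, 170, 135]), ([10, 3, -29], [171, 170, 135])]
294 [([11, -4, -32], [158, 164, 162]), ([11, 3, -32], [159, 166, 164])]
296 [([11, -4, -34], [157, 164, 161]), ([11, 3, -33], [158, 166, 163])]
300 [([11, -4, -38], [158, 167, 162]), ([11, 3, -38], [158, 165, 161])]
310 [([11, -3, -45], [158, 165, 162]), ([11, 3, -47], [159, 164, 162])]
320 [([11, -3, -54], [159, 166, 164]), ([11, 3, -54], [159, 165, 163])]
330 [([11, -3, -61], [160, 166, 164]), ([11, 3, -60], [156, 163, 161])]
336 [([10, -3, -63], [231, 238, 236]), ([10, 2, -63], [219, 225, 224])]
(265, 315) [0.4761 0.3144 0.0299]
(280, 315) [0.4749 0.3115 0.0413]
(282, 300) [0.4685 0.3137 0.0414]
(288, 340) [0.4831 0.3027 0.0407]
tool z off [-0.01   0.018 -1.   ] [ 0.5581  0.4951 -0.1156  0.9592  0.0208  2.606 ]
```

The real fingertips are about 29 mm behind the reported TCP, not 14 mm ahead of it. That makes the tool's real length roughly 43 mm shorter than reported, so I'll allow for it. I'll open the hand, go lower and grasp again.

```bash
python3 -c "
from h import *
to(.4685,.2992,-.022)"
```

```text
shift cm [-0.47 -0.02  4.88] len 4.9 at [0.4714 0.3024 0.0268] t 5.17 F [-0.  -0.2 -0.5] w 0.0004
```

Emit:
{"op": "arm_command", "data": {"translation": [[0, 0, 0], [0, 0, 0], [0, 0, 0], [0, 0, 0], [0, 0, 0]], "turn": [0, 0, 0, 0, 0], "hand": [0, 0, 0, 0, 0]}}

```text
clock: 5.58
eef_pos: [0.4714, 0.3024, 0.0269]
tool_rot: [0.854, 0.52, 0.0, -0.01]
ft_force: [0.2, 0.3, -0.1]
grip_width: 0.0602
```

Emit:
{"op": "arm_command", "data": {"translation": [[-0.2, 0, 0], [-0.45, 0, 0], [-0.45, 0, 0], [-0.45, 0, 0], [-0.45, 0, 0]], "turn": [0, 0, 0, 0, 0], "hand": [0, 0, 0, 0, 0]}}

```text
clock: 6.0
eef_pos: [0.4693, 0.2984, 0.0269]
tool_rot: [0.854, 0.52, 0.0, -0.01]
ft_force: [0.5, 0.6, 0.6]
grip_width: 0.0857
```

Emit:
{"op": "arm_command", "data": {"translation": [[0, 0, 1.5], [0, 0, 3.0], [0, 0, 4.0], [0, 0, 4.88], [0, 0, 4.88]], "turn": [0, 0, 0, 0, 0], "hand": [0, 0, 0, 0, 0]}}

```text
clock: 6.42
eef_pos: [0.4674, 0.2985, -0.024]
tool_rot: [0.854, 0.52, -0.002, -0.01]
ft_force: [-0.3, 0.3, -0.7]
grip_width: 0.0852
```

```bash
python3 - <<'E'
from h import *
to(.4685,.2992,-.022)
o=get_obs();print(o["joint_pos"].round(3))
p=yell();save("w4",p)
E
```

```text
shift cm [ 0.12  0.06 -0.2 ] len 0.2 at [ 0.4674  0.2985 -0.024 ] t 6.42 F [-0.3  0.3 -0.7] w 0.0852
[ 0.556  0.552 -0.178  0.844  0.021  2.604]
[ 265  274  102  124 9908] [0.4694 0.3012 0.03  ]
```

View pics/w4.png

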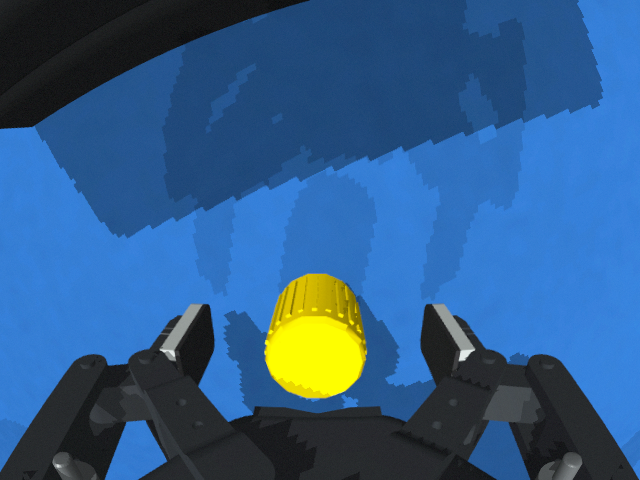

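Wrist view: cap 2 is centred between the open pads, with its top at (316, 355). Closing the hand.

Emit:
{"op": "arm_command", "data": {"translation": [[0.1, 0, 0], [0.1, 0, 0], [0.1, 0, 0], [0.1, 0, 0], [0.1, 0, 0]], "turn": [0, 0, 0, 0, 0], "hand": [1, 1, 1, 1, 1]}}

```text
clock: 6.88
eef_pos: [0.4698, 0.3005, -0.0212]
tool_rot: [0.854, 0.52, 0.001, -0.01]
ft_force: [-0.2, -1.2, 1.8]
grip_width: 0.0324
```

Emit:
{"op": "arm_command", "data": {"translation": [[0, 0, 0], [0, 0, 0], [0, 0, 0]], "turn": [0, 0, 0], "hand": [1, 1, 1]}}

```text
clock: 7.13
eef_pos: [0.4698, 0.3005, -0.0212]
tool_rot: [0.854, 0.52, 0.001, -0.01]
ft_force: [-0.9, -1.1, 6.2]
grip_width: 0.0324
```

```bash
python3 - <<'E'
from h import *
cap=get_obs()["eef_pos"];print("grasp",cap)
# pad tip height
o=get_obs();p,d=camera("wrist");T=R.from_quat(o["tool_rot"])
ci=camera_info("wrist");K=np.array(ci["mtx"]);M=np.linalg.inv(np.array(ci["world_to_cam"]))
for c in (255,260,265,362,367,375):
  L=[]
  for r in range(290,350,4):
    u=cv2.fisheye.undistortPoints(np.array([[[c,r]]],float),K,np.zeros(4))[0,0];q=(M@np.array([u[0]*d[r,c],u[1]*d[r,c],d[r,c],1]))[:3]
    L.append((r,(T.inv().apply(q-o["eef_pos"])*1000).astype(int).tolist(),int(p[r,c,2])))
  print(c,L[:9])
to(.4837,-.157,.11)
E
```

```text
grasp [ 0.46983791  0.30048459 -0.02119548]
255 [(290, [7, -27, -20], 219), (294, [5, -27, -21], 219), (298, [3, -27, -20], 219), (302, [1, -27, -20], 215), (306, [7, -25, -35], 48), (310, [11, -23, -47], 123), (314, [10, -22, -49], 161), (318, [10, -22, -52], 160), (322, [11, -21, -57], 158)]
260 [(290, [8, -25, -21], 199), (294, [11, -23, -33], 184), (298, [11, -22, -36], 164), (302, [10, -22, -39], 160), (306, [11, -21, -43], 159), (310, [10, -21, -46], 158), (314, [10, -21, -48], 159), (318, [11, -20, -53], 157), (322, [11, -20, -56], 159)]
265 [(290, [8, -22, -21], 199), (294, [11, -21, -33], 159), (298, [10, -21, -35], 158), (302, [10, -20, -39], 159), (306, [11, -19, -44], 159), (310, [10, -19, -46], 158), (314, [10, -19, -48], 160), (318, [10, -18, -52], 157), (322, [11, -18, -56], 131)]
362 [(290, [8, 18, -21], 196), (294, [10, 17, -31], 142), (298, [10, 17, -35], 98), (302, [10, 16, -39], 39), (306, [11, 16, -43], 40), (310, [10, 16, -45], 39), (314, [10, 15, -48], 36), (318, [10, 15, -51], 33), (322, [8, 15, -51], 33)]
367 [(290, [8, 21, -21], 196), (294, [11, 19, -32], 160), (298, [11, 19, -35], 158), (302, [11, 18, -40], 161), (306, [11, 18, -43], 157), (310, [11, 17, -46], 158), (314, [10, 17, -49], 136), (318, [10, 17, -52], 66), (322, [11, 16, -55], 39)]
375 [(290, [8, 24, -21], 197), (294, [6, 24, -21], 185), (298, [11, 22, -36], 139), (302, [10, 22, -38], 158), (306, [11, 21, -43], 158), (310, [10, 20, -46], 159), (314, [10, 20, -49], 159), (318, [10, 20, -52], 159), (322, [11, 19, -56], 160)]
shift cm [-39.83  22.01 -14.  ] len 47.6 at [ 0.4698  0.3005 -0.0212] t 7.18 F [-0.9 -0.7  5.5] w 0.0324
```

Grip holds at 32 mm, with the fingertips about 11 mm above the rim, so rim z = TCP z + 0.021. I'll lift and go to a spot a few centimetres short of the gauge to measure it.

Emit:
{"op": "arm_command", "data": {"translation": [[0, 0, -1.5], [0, 0, -4.5], [0, 0, -8], [0, 0, -8.8]], "turn": [0, 0, 0, 0], "hand": [1, 1, 1, 1]}}

```text
clock: 7.52
eef_pos: [0.4728, 0.3001, 0.0708]
tool_rot: [0.854, 0.52, 0.004, -0.011]
ft_force: [0.8, 1.3, 1.1]
grip_width: 0.0322
```

Emit:
{"op": "arm_command", "data": {"translation": [[-3.5, 1.7, -0.4], [-7, 3.4, -0.8], [-10.5, 5.1, -1.2], [-14, 6.8, -1.6], [-17.5, 8.5, -2.0]], "turn": [0, 0, 0, 0, 0], "hand": [1, 1, 1, 1, 1]}}

```text
clock: 7.93
eef_pos: [0.4646, 0.1021, 0.0821]
tool_rot: [0.854, 0.52, -0.0, -0.011]
ft_force: [0.4, 0.2, -1.1]
grip_width: 0.0325
```

Emit:
{"op": "arm_command", "data": {"translation": [[-3.5, 1.7, -0.4], [-7, 3.4, -0.8], [-10.5, 5.1, -1.2], [-14, 6.8, -1.6], [-17.5, 8.5, -2.0]], "turn": [0, 0, 0, 0, 0], "hand": [1, 1, 1, 1, 1]}}

```text
clock: 8.35
eef_pos: [0.46, -0.0928, 0.0987]
tool_rot: [0.854, 0.52, 0.0, -0.011]
ft_force: [0.3, -0.7, -0.1]
grip_width: 0.0324
```

Emit:
{"op": "arm_command", "data": {"translation": [[-3.5, 1.7, -0.4], [-7, 3.4, -0.8], [-10.5, 5.1, -1.2], [-10.5, 5.1, -1.2], [-10.5, 5.1, -1.2]], "turn": [0, 0, 0, 0, 0], "hand": [1, 1, 1, 1, 1]}}

```text
clock: 8.77
eef_pos: [0.4575, -0.2099, 0.1084]
tool_rot: [0.855, 0.518, 0.0, -0.011]
ft_force: [0.6, 0.2, -0.2]
grip_width: 0.0324
```

```bash
cat >> h.py <<'E'
def wcloud(d):
    ci=camera_info("wrist");K=np.array(ci["mtx"]);M=np.linalg.inv(np.array(ci["world_to_cam"]))
    v,u=np.mgrid[:480,:640].astype(float)
    a=cv2.fisheye.undistortPoints(np.stack([u,v],-1).reshape(-1,1,2),K,np.zeros(4)).reshape(480,640,2)
    return np.stack([a[...,0]*d,a[...,1]*d,d,np.ones_like(d)],-1)@M.T[:,:3]
def heldcap(p,P):
    o=get_obs();T=R.from_quat(o["tool_rot"]).inv()
    hsv=cv2.cvtColor(p,cv2.COLOR_RGB2HSV);m=(hsv[...,0]>24)&(hsv[...,0]<35)&(hsv[...,1]>150);m[:200]=0
    q=T.apply(P[m]-o["eef_pos"])*1000;zt=np.percentile(q[:,2],3);t=q[q[:,2]<zt+4]
    print("cap tool mm: xmax(side)",np.percentile(q[:,0],99).round(1),"top z",zt.round(1),"y mid",((np.percentile(q[:,1],1)+np.percentile(q[:,1],99))/2).round(1),"top x range",np.percentile(t[:,0],[1,99]).round(1))
E
python3 - <<'E'
from h import *
p,d=camera("wrist");P=wcloud(d);save("w5",p);heldcap(p,P)
for n,z in(("gauge_foot",.014),("stud_tip",.094),("seat",.072)):
    for r in spot_point("wrist",n)[:2]: print(n,np.round(r["location"],1),round(r["conf"],2),wplane(*r["location"],z).round(4))
def mid(a): return (np.percentile(a,2,axis=0)+np.percentile(a,98,axis=0))/2
m=(np.hypot(P[...,0]-.484,P[...,1]+.157)<.05)&(d>0)
b=P[m&(abs(P[...,2]-.014)<.005)]
if len(b):print("slab",len(b),b[:,2].mean(),cv2.minAreaRect((b[:,:2]*1000).astype(np.float32)))
for lo,hi in((.02,.03),(.03,.036),(.036,.045)):
    b=P[m&(P[...,2]>lo)&(P[...,2]<hi)];
    if len(b):print("pin",lo,len(b),mid(b).round(4),np.ptp(b,axis=0).round(4))
to(.4837,-.157,.08)
E
```

```text
cap tool mm: xmax(side) 16.2 top z -64.4 y mid -0.4 top x range [-15.1  15.3]
gauge_foot [158.9 321.7] 0.63 [ 0.4847 -0.1568  0.014 ]
stud_tip [ 63.9 511.3] 0.57 [ 0.6016 -0.149   0.094 ]
slab 9031 0.013977311979569989 ((483.42510986328125, -158.86398315429688), (70.79703521728516, 70.90757751464844), 21.946500778198242)
pin 0.02 9 [ 0.4859 -0.1531  0.0265] [0.0091 0.0041 0.0066]
pin 0.03 127 [ 0.4835 -0.1588  0.0345] [0.0157 0.0154 0.0049]
pin 0.036 322 [ 0.4835 -0.1587  0.0386] [0.0139 0.0133 0.006 ]
shift cm [5.55 0.11 2.9 ] len 6.3 at [ 0.4577 -0.2064  0.1084] t 8.97 F [-0.9  0.1 -0.1] w 0.0323
```

View pics/w5.png

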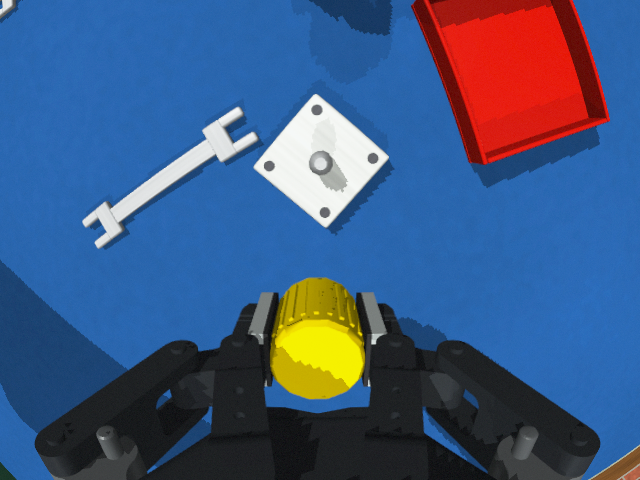

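Wrist view: the gauge pin is at (321, 162) on its block, a wrench lies left of it and the reject tray is at upper right. The cap is held upright at (318, 350). Wrist depth puts the pin at (0.4834, -0.1588).

```bash
python3 -c "
from h import *
to(.4834,-.1588,.04)"
```

```text
shift cm [5.33 0.24 6.9 ] len 8.7 at [ 0.4577 -0.2064  0.1084] t 8.97 F [-0.9  0.1 -0.1] w 0.0323
```

Emit:
{"op": "arm_command", "data": {"translation": [[2.5, 0.12, 2], [5.33, 0.24, 4], [5.33, 0.24, 6.0], [5.33, 0.24, 6.9], [5.33, 0.24, 6.9]], "turn": [0, 0, 0, 0, 0], "hand": [1, 1, 1, 1, 1]}}

```text
clock: 9.38
eef_pos: [0.4817, -0.1582, 0.0382]
tool_rot: [0.853, 0.521, -0.002, -0.013]
ft_force: [0.0, 0.4, -0.8]
grip_width: 0.0325
```

Emit:
{"op": "arm_command", "data": {"translation": [[0, 0, 0], [0, 0, 0], [0, 0, 0]], "turn": [0, 0, 0], "hand": [1, 1, 1]}}

```text
clock: 9.63
eef_pos: [0.4849, -0.1611, 0.0419]
tool_rot: [0.854, 0.52, 0.001, -0.009]
ft_force: [-0.2, -0.2, -0.1]
grip_width: 0.0326
```

```bash
python3 -c "
from h import *
to(.4834,-.1588,.01);o=get_obs();print(R.from_quat(o['tool_rot']).as_matrix()[:,2].round(3))"
```

```text
shift cm [ 0.1  -0.19  3.19] len 3.2 at [ 0.4849 -0.1611  0.0419] t 9.63 F [-0.2 -0.2 -0.1] w 0.0326
[-0.008  0.017 -1.   ]
```

Emit:
{"op": "arm_command", "data": {"translation": [[0.1, -0.2, 0], [0.1, -0.2, 0.8], [0.1, -0.2, 1.6], [0.1, -0.2, 1.6], [0.1, -0.2, 1.6]], "turn": [0, 0, 0, 0, 0], "hand": [1, 1, 1, 1, 1]}}

```text
clock: 10.05
eef_pos: [0.4815, -0.1581, 0.0236]
tool_rot: [0.854, 0.52, -0.0, -0.011]
ft_force: [0.4, 0.2, -0.4]
grip_width: 0.0328
```

```bash
python3 -c "
from h import *
to(.4834,-.1588,-.008);o=get_obs()"
```

```text
shift cm [-0.01  0.26  3.16] len 3.2 at [ 0.4815 -0.1581  0.0236] t 10.05 F [ 0.4  0.2 -0.4] w 0.0328
```

Emit:
{"op": "arm_command", "data": {"translation": [[0, 0, 0], [0, 0, 0]], "turn": [0, 0], "hand": [1, 1]}}

```text
clock: 10.22
eef_pos: [0.4826, -0.1585, 0.0246]
tool_rot: [0.854, 0.52, 0.0, -0.01]
ft_force: [0.5, -0.4, -1.0]
grip_width: 0.0325
```

Emit:
{"op": "arm_command", "data": {"translation": [[0, 0, 0], [0, 0, 0]], "turn": [0, 0], "hand": [1, 1]}}

```text
clock: 10.38
eef_pos: [0.4827, -0.1584, 0.0248]
tool_rot: [0.854, 0.52, 0.001, -0.01]
ft_force: [0.1, 0.0, 0.0]
grip_width: 0.0326
```

```bash
python3 -c "
from h import *
to(.4834,-.1588,-.008);o=get_obs()"
```

```text
shift cm [-0.04  0.13  3.28] len 3.3 at [ 0.4827 -0.1584  0.0248] t 10.38 F [0.1 0.  0. ] w 0.0326
```

Emit:
{"op": "arm_command", "data": {"translation": [[-0.04, 0.12, 0.5], [-0.04, 0.12, 1.0], [-0.04, 0.12, 1.5], [-0.04, 0.12, 1.5], [-0.04, 0.12, 1.5]], "turn": [0, 0, 0, 0, 0], "hand": [1, 1, 1, 1, 1]}}

```text
clock: 10.8
eef_pos: [0.4827, -0.1588, 0.0089]
tool_rot: [0.854, 0.52, -0.0, -0.011]
ft_force: [0.0, 0.9, 0.9]
grip_width: 0.0324
```

Emit:
{"op": "arm_command", "data": {"translation": [[0, 0, 0.15], [0, 0, 0.3], [0, 0, 0.4], [0, 0, 0.4], [0, 0, 0.4]], "turn": [0, 0, 0, 0, 0], "hand": [1, 1, 1, 1, 1]}}

```text
clock: 11.22
eef_pos: [0.4831, -0.1589, 0.0055]
tool_rot: [0.854, 0.52, 0.0, -0.01]
ft_force: [0.1, 0.6, -1.5]
grip_width: 0.0324
```

Emit:
{"op": "arm_command", "data": {"translation": [[0, 0, 0.1], [0, 0, 0.2], [0, 0, 0.2], [0, 0, 0.2]], "turn": [0, 0, 0, 0], "hand": [1, 1, 1, 1]}}

```text
clock: 11.55
eef_pos: [0.4831, -0.1589, 0.0035]
tool_rot: [0.854, 0.52, 0.0, -0.01]
ft_force: [1.4, 0.3, -0.8]
grip_width: 0.0328
```

Emit:
{"op": "arm_command", "data": {"translation": [[0, 0, 0.25], [0, 0, 0.5], [0, 0, 0.75], [0, 0, 0.75], [0, 0, 0.75]], "turn": [0, 0, 0, 0, 0], "hand": [1, 1, 1, 1, 1]}}

```text
clock: 11.97
eef_pos: [0.4828, -0.1587, -0.0043]
tool_rot: [0.854, 0.52, 0.0, -0.011]
ft_force: [0.1, -0.5, -1.1]
grip_width: 0.0322
```

Emit:
{"op": "arm_command", "data": {"translation": [[0, 0, 0.1], [0, 0, 0.2], [0, 0, 0.3], [0, 0, 0.3], [0, 0, 0.3]], "turn": [0, 0, 0, 0, 0], "hand": [1, 1, 1, 1, 1]}}

```text
clock: 12.38
eef_pos: [0.483, -0.1587, -0.007]
tool_rot: [0.854, 0.52, 0.0, -0.01]
ft_force: [0.1, -0.5, -0.4]
grip_width: 0.0326
```

Emit:
{"op": "arm_command", "data": {"translation": [[0, 0, 0.1], [0, 0, 0.1], [0, 0, 0.15], [0, 0, 0.15]], "turn": [0, 0, 0, 0], "hand": [1, 1, 1, 1]}}

```text
clock: 12.72
eef_pos: [0.4831, -0.1587, -0.0073]
tool_rot: [0.854, 0.52, 0.001, -0.01]
ft_force: [-2.9, 0.3, 8.4]
grip_width: 0.0326
```

```bash
python3 - <<'E'
from h import *
p,d=camera("wrist");P=wcloud(d);heldcap(p,P)
o=get_obs();print(o["eef_pos"],o["ft_force"])
hsv=cv2.cvtColor(p,cv2.COLOR_RGB2HSV);m=(hsv[...,0]>24)&(hsv[...,0]<35)&(hsv[...,1]>150);m[:200]=0
z=P[m][:,2];print("cap z",np.percentile(z,[1,3,50,97]).round(4))
print("slab z",P[(abs(P[...,2]-.014)<.004)&(np.hypot(P[...,0]-.4834,P[...,1]+.1588)<.04)][:,2].mean())
p,d=camera("side");r=p[150:240,390:500];save("s6",cv2.resize(r,None,fx=5,fy=5,interpolation=2))
E
```

```text
cap tool mm: xmax(side) 16.3 top z -64.5 y mid -0.4 top x range [-15.1  15.4]
[ 0.48313413 -0.15874122 -0.00726983] [-1.85997329  1.98588111  7.534827  ]
cap z [0.0198 0.0229 0.0558 0.0573]
slab z 0.01413440065318685
```

View pics/s6.png

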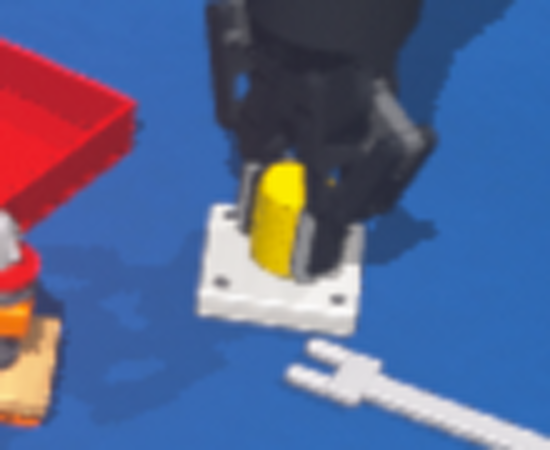

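Side crop: the cap's rim sits on the gauge block at (275, 270) with no gap. Contact gave 8 N at TCP z -0.0073 and the cap top reads 0.056 to 0.057, so this cap is good. I'll lift it and go to a spot short of the stud to measure.

Emit:
{"op": "arm_command", "data": {"translation": [[0, 0, -1.5], [0, 0, -4.5], [0, 0, -8], [0, 0, -11.5], [0, 0, -12]], "turn": [0, 0, 0, 0, 0], "hand": [1, 1, 1, 1, 1]}}

```text
clock: 13.23
eef_pos: [0.4883, -0.1623, 0.1179]
tool_rot: [0.854, 0.52, 0.004, -0.006]
ft_force: [1.4, -0.4, -1.0]
grip_width: 0.0325
```

```bash
python3 -c "
from h import *
to(.528,-.0675,.112)"
```

```text
shift cm [10.23 -0.82  0.73] len 10.3 at [ 0.4883 -0.1623  0.1179] t 13.23 F [ 1.4 -0.4 -1. ] w 0.0325
```

Emit:
{"op": "arm_command", "data": {"translation": [[3, -0.3, 0], [6.5, -0.6, 0], [10, -0.9, 0], [10, -0.9, 0], [10, -0.9, 0]], "turn": [0, 0, 0, 0, 0], "hand": [1, 1, 1, 1, 1]}}

```text
clock: 13.65
eef_pos: [0.5225, -0.0663, 0.1125]
tool_rot: [0.853, 0.522, 0.0, -0.01]
ft_force: [-0.2, -0.2, -1.3]
grip_width: 0.0324
```

Emit:
{"op": "arm_command", "data": {"translation": [[0, 0, 0], [0, 0, 0], [0, 0, 0]], "turn": [0, 0, 0], "hand": [1, 1, 1]}}

```text
clock: 13.9
eef_pos: [0.5217, -0.0689, 0.1126]
tool_rot: [0.855, 0.519, 0.0, -0.011]
ft_force: [0.5, 0.9, -0.0]
grip_width: 0.0326
```

```bash
python3 - <<'E'
from h import *
p,d=camera("wrist");P=wcloud(d);save("w7",p);heldcap(p,P)
for n,z in(("stud_tip",.094),("seat",.072)):
    for r in spot_point("wrist",n)[:2]: print(n,np.round(r["location"],1),round(r["conf"],2),wplane(*r["location"],z).round(4))
def mid(a): return (np.percentile(a,2,axis=0)+np.percentile(a,98,axis=0))/2
hsv=cv2.cvtColor(p,cv2.COLOR_RGB2HSV);H=hsv[...,0].astype(int)
m=(np.hypot(P[...,0]-.556,P[...,1]+.0145)<.035)&(d>0)
b=P[m&((H<5)|(H>174))&(hsv[...,1]>150)&(P[...,2]>.066)&(P[...,2]<.078)]
if len(b):
    print("washer",len(b),np.percentile(b[:,2],[5,50,95]).round(4),cv2.minEnclosingCircle((b[:,:2]*1000).astype(np.float32)),mid(b).round(4))
for lo,hi in((.078,.086),(.086,.0915),(.0915,.1)):
    b=P[m&(P[...,2]>lo)&(P[...,2]<hi)&(hsv[...,1]<110)]
    if len(b):print("stud",lo,len(b),mid(b).round(4),np.ptp(b,axis=0).round(4))
to(.556,-.0145,.112)
E
```

```text
cap tool mm: xmax(side) 16.3 top z -64.4 y mid -0.4 top x range [-15.1  15.4]
stud_tip [148.8 330.4] 0.89 [ 0.5577 -0.0127  0.094 ]
seat [150.3 327.8] 0.94 [ 0.5562 -0.0134  0.072 ]
washer 2310 [0.0712 0.0723 0.0734] ((556.8031616210938, -13.241961479187012), 18.764896392822266) [ 0.5566 -0.0132  0.0723]
stud 0.078 158 [ 0.5566 -0.0132  0.0826] [0.0233 0.0235 0.0073]
stud 0.086 374 [ 0.5565 -0.013   0.0889] [0.0186 0.0183 0.0054]
stud 0.0915 436 [ 0.5567 -0.0131  0.0935] [0.0125 0.013  0.0043]
shift cm [6.39 0.53 0.15] len 6.4 at [ 0.5219 -0.0688  0.1128] t 14.05 F [0.7 0.  0.5] w 0.0327
```

View pics/w7.png

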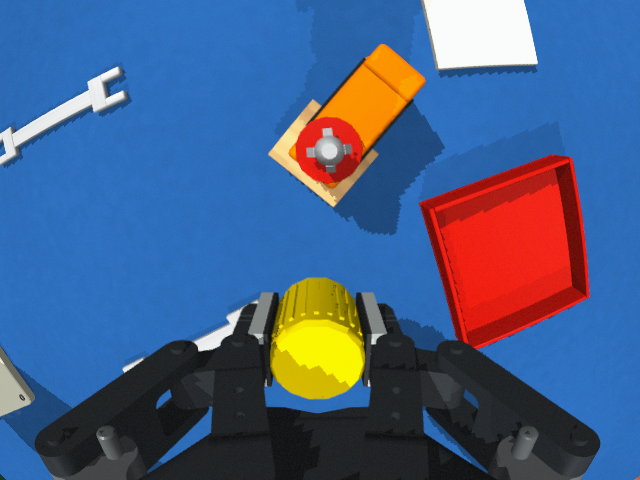

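Wrist view: the stud with its red washer is at (329, 150), the cap is held at (318, 350), and the tray and tile are clear. The stud axis is at (0.5566, -0.0131).

```bash
python3 -c "
from h import *
to(.5566,-.0131,.088)"
```

```text
shift cm [6.51 0.56 2.55] len 7.0 at [ 0.5219 -0.0688  0.1128] t 14.05 F [0.7 0.  0.5] w 0.0327
```

Emit:
{"op": "arm_command", "data": {"translation": [[3, 0.2, 0], [6.5, 0.45, 0], [6.5, 0.45, 0.8], [6.5, 0.45, 1.6], [6.5, 0.45, 1.6]], "turn": [0, 0, 0, 0, 0], "hand": [1, 1, 1, 1, 1]}}

```text
clock: 14.47
eef_pos: [0.5539, -0.0123, 0.0953]
tool_rot: [0.854, 0.52, -0.002, -0.011]
ft_force: [-0.0, -0.3, -0.7]
grip_width: 0.0324
```

Emit:
{"op": "arm_command", "data": {"translation": [[0, 0, 0], [0, 0, 0], [0, 0, 0], [0, 0, 0], [0, 0, 0]], "turn": [0, 0, 0, 0, 0], "hand": [1, 1, 1, 1, 1]}}

```text
clock: 14.88
eef_pos: [0.556, -0.0124, 0.0979]
tool_rot: [0.854, 0.52, 0.001, -0.01]
ft_force: [0.3, 0.6, -1.3]
grip_width: 0.0326
```

```bash
python3 -c "
from h import *
to(.5566,-.0131,.075)"
```

```text
shift cm [-0.06  0.12  2.29] len 2.3 at [ 0.556  -0.0124  0.0979] t 14.88 F [ 0.3  0.6 -1.3] w 0.0326
```

Emit:
{"op": "arm_command", "data": {"translation": [[-0.05, 0.12, 0.7], [-0.05, 0.12, 1.4], [-0.05, 0.12, 2.1], [-0.05, 0.12, 2.6], [-0.05, 0.12, 2.6]], "turn": [0, 0, 0, 0, 0], "hand": [1, 1, 1, 1, 1]}}

```text
clock: 15.3
eef_pos: [0.555, -0.0124, 0.0695]
tool_rot: [0.854, 0.52, -0.001, -0.011]
ft_force: [-0.3, 0.3, -0.1]
grip_width: 0.0325
```

Emit:
{"op": "arm_command", "data": {"translation": [[0, 0, 0], [0, 0, 0], [0, 0, 0], [0, 0, 0]], "turn": [0, 0, 0, 0], "hand": [1, 1, 1, 1]}}

```text
clock: 15.63
eef_pos: [0.5568, -0.0124, 0.0719]
tool_rot: [0.854, 0.52, 0.001, -0.01]
ft_force: [0.1, 0.0, 0.0]
grip_width: 0.0322
```

```bash
python3 -c "
from h import *
to(.5566,-.0131,.06)"
```

```text
shift cm [-0.08  0.03  1.19] len 1.2 at [ 0.5568 -0.0124  0.0719] t 15.63 F [0.1 0.  0. ] w 0.0322
```

Emit:
{"op": "arm_command", "data": {"translation": [[-0.07, 0.03, 0.2], [-0.07, 0.03, 0.4], [-0.07, 0.03, 0.6], [-0.07, 0.03, 0.8], [-0.07, 0.03, 1.0]], "turn": [0, 0, 0, 0, 0], "hand": [1, 1, 1, 1, 1]}}

```text
clock: 16.05
eef_pos: [0.5571, -0.0126, 0.0618]
tool_rot: [0.854, 0.52, 0.001, -0.01]
ft_force: [0.1, 2.3, 4.7]
grip_width: 0.0325
```

Emit:
{"op": "arm_command", "data": {"translation": [[0, 0, 0.15], [0, 0, 0.3], [0, 0, 0.45], [0, 0, 0.6], [0, 0, 0.6]], "turn": [0, 0, 0, 0, 0], "hand": [1, 1, 1, 1, 1]}}

```text
clock: 16.47
eef_pos: [0.5573, -0.0126, 0.0562]
tool_rot: [0.854, 0.52, 0.002, -0.01]
ft_force: [0.7, 2.2, 4.3]
grip_width: 0.0326
```

```bash
python3 -c "
from h import *
p,d=camera('wrist');heldcap(p,wcloud(d))
to(.5566,-.0131,.0465)"
```

```text
cap tool mm: xmax(side) 16.2 top z -64.4 y mid -0.4 top x range [-15.2  15.3]
shift cm [-0.09 -0.01  0.97] len 1.0 at [ 0.5572 -0.0126  0.0562] t 16.52 F [1.6 2.2 3.6] w 0.0323
```

Emit:
{"op": "arm_command", "data": {"translation": [[-0.03, 0, 0.15], [-0.05, 0, 0.3], [-0.05, 0, 0.45], [-0.05, 0, 0.6], [-0.05, 0, 0.6]], "turn": [0, 0, 0, 0, 0], "hand": [1, 1, 1, 1, 1]}}

```text
clock: 16.93
eef_pos: [0.5558, -0.0131, 0.0491]
tool_rot: [0.854, 0.52, 0.0, -0.011]
ft_force: [1.8, 3.7, 0.5]
grip_width: 0.0322
```

Emit:
{"op": "arm_command", "data": {"translation": [[0, 0, 0.15], [0, 0, 0.3], [0, 0, 0.4], [0, 0, 0.4], [0, 0, 0.4]], "turn": [0, 0, 0, 0, 0], "hand": [1, 1, 1, 1, 1]}}

```text
clock: 17.35
eef_pos: [0.5558, -0.0131, 0.0463]
tool_rot: [0.854, 0.52, 0.001, -0.01]
ft_force: [-1.2, 2.4, 7.8]
grip_width: 0.0323
```

```bash
python3 -c "
from h import *
p,d=camera('wrist');heldcap(p,wcloud(d))
to(.5566,-.0131,.0455)"
```

```text
cap tool mm: xmax(side) 16.3 top z -64.5 y mid -0.5 top x range [-15.2  15.3]
shift cm [0.04 0.07 0.08] len 0.1 at [ 0.5558 -0.0131  0.0463] t 17.4 F [-0.9  2.   7.4] w 0.0327
```

Emit:
{"op": "arm_command", "data": {"translation": [[0.03, 0.05, 0.05], [0.03, 0.05, 0.1], [0.03, 0.05, 0.12], [0.03, 0.05, 0.12], [0.03, 0.05, 0.12]], "turn": [0, 0, 0, 0, 0], "hand": [1, 1, 1, 1, 1]}}

```text
clock: 17.82
eef_pos: [0.5559, -0.0131, 0.0456]
tool_rot: [0.854, 0.52, 0.0, -0.011]
ft_force: [-3.7, 2.7, 11.7]
grip_width: 0.0322
```

Emit:
{"op": "arm_command", "data": {"translation": [[0, 0, 0], [0, 0, 0], [0, 0, 0], [0, 0, 0], [0, 0, 0]], "turn": [0, 0, 0, 0, 0], "hand": [1, 1, 1, 1, 1]}}

```text
clock: 18.23
eef_pos: [0.5558, -0.0131, 0.0456]
tool_rot: [0.854, 0.52, 0.0, -0.011]
ft_force: [-3.4, 2.7, 12.1]
grip_width: 0.0325
```

```bash
python3 - <<'E'
from h import *
p,d=camera('wrist');P=wcloud(d);heldcap(p,P)
hsv=cv2.cvtColor(p,cv2.COLOR_RGB2HSV);m=(hsv[...,0]>24)&(hsv[...,0]<35)&(hsv[...,1]>150);m[:200]=0
print("cap top z",np.percentile(P[m][:,2],97).round(4))
to(.5566,-.0131,.0455)
p,d=camera("side");save("s8",cv2.resize(p[140:260,320:460],None,fx=5,fy=5,interpolation=2))
E
```

```text
cap tool mm: xmax(side) 16.3 top z -64.5 y mid -0.5 top x range [-15.1  15.3]
cap top z 0.1101
shift cm [0.03 0.07 0.02] len 0.1 at [ 0.5559 -0.0131  0.0457] t 18.28 F [-4.1  2.9 12.2] w 0.0323
```

View pics/s8.png

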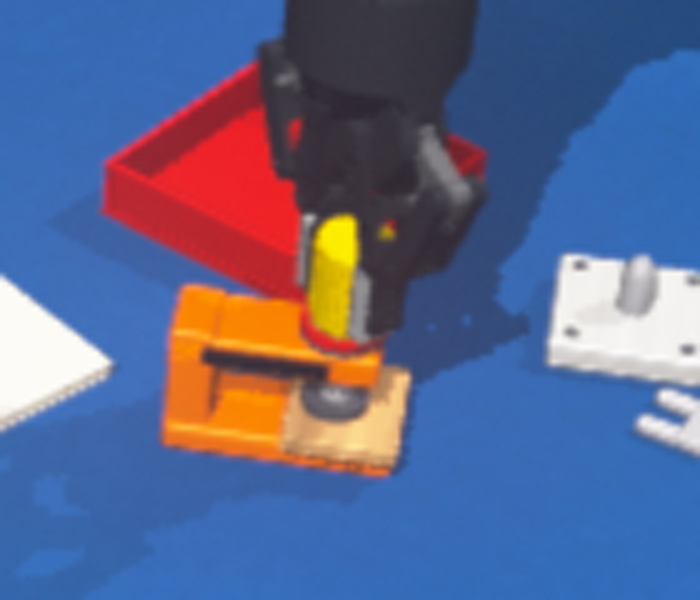

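Side crop: the cap at (335, 280) is seated on the flattened red washer at (340, 340), still gripped. The force is a steady 12 N and the rim is about 5 mm below the seat, so I'm handing in.

```bash
python3 -c "
from workcell import *
print(job_done())"
```

```text
the job is handed in; nothing more can be done
None
```

I handed the job in at about 18.3 s. The gauged cap is snapped onto the stud, still gripped and pressed down.

- **Gauging:** I tried the cap nearest the robot first. Its rim went all the way down onto the gauge block, with contact at 8 N and the cap top at 56–57 mm, so it is the good one. The other cap stayed where it was, and nothing needed to go in the reject tray.
- **Pressing:** the push rose to about 5 N over the barbs, then dropped to about 0.5 N near the seat, which I take as the click. I then kept pressing.
- **Last checks:** the upward force held steady at about 12 N and the rim was about 5 mm below the seat, so the washer is flat or nearly so. The cap had not slipped in the grip.

**Checks that disagreed:**
- The barb push I saw (about 5 N) is below the stated 7–12 N. I read the force only at the end of each move, so the peak was probably missed.
- The real fingertips are about 43 mm shorter than the reported tool position implies. My first grasp therefore closed in the air above the cap and moved nothing. I measured the difference with the wrist camera and allowed for it from then on.
- The tool kept a tilt of about 1.2°, and about 5 N of sideways force remained at the end.

The wrenches, tile and drill case were never touched as far as I could see, but I did not re-measure their positions at the end.

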